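# Load the roll tray into the bifold bread cabinet

## Task

Pull the bread cabinet's bifold door by its brass handle until both panels are folded fully open against the left side. Then lift the roll tray, keep it level, set it down gently on the landing board in front of the open mouth with its red handle facing outwards, and let go; then take it again by the red handle and slide it straight in until the whole box is inside and only the handle sticks out. Leave the door open and do not disturb the jar, the bottle and the round loaf.

Things in the scene. Friction and masses are not known exactly. Their poses are not given: they have to be found in the camera images.
- mouth (a point): Middle of the cabinet's mouth, in the door plane, on top of the 15 mm thick base board (15 mm above the counter). x points into the cabinet, y to the left seen from the front, z up. The mouth is 310 mm wide (y -155 to 155), 202 mm deep inside. The flat base board also projects 160 mm in front of the door plane, full width, as the landing board
- bin: Bread cabinet, fixed, dark wood, 344 mm wide, glass roof and back; origin on the counter, 15 mm below mouth, same axes. Side walls start at the door plane and end 165 mm above the counter. The roof starts 20 mm behind the door plane; its top is 170 mm above the counter
- panel_a (a joint): Bifold door, angle q of its left panel: 0 closed (both panels in the door plane), 1.4 fully folded open (stop). Two light wood panels, each 155 mm wide, 12 mm thick, tops 150 mm above the counter. At q the fold juts out 155 mm x sin q; the right panel lies at -q to the door plane, its far edge running in the track. Starts closed or ajar; stays where left; needs a few newtons
- door_pivot (a point): Upright axis of the left panel: at x 0, y +155 mm of mouth, 135 mm above the base board. The left panel runs from it to the fold, the right panel from the fold to the track
- door_handle (a point): Grip point of the brass door handle: upright round bar, 12 mm diameter, on the right panel, 30 mm from the fold, its axis 42 mm in front of the panel's middle plane. Point on the bar's axis, 150 mm above the counter; the bar's free end is 26 mm above it, the stub to the panel 50 mm below. y axis: along the panel to the fold; x axis: through the panel
- tray_center (a point): Roll tray: narrow light wood box 130 long (x) x 62 wide (y) x 50 high mm, with three bread rolls fast in it (tops 59 mm above its underside) and a red stick handle at its -x end; about 0.4 kg. Point at the centre of the box, 25 mm above its underside. Can be gripped across its 62 mm width
- tray_handle (a point): Grip point on the tray's red handle: a bar along the tray's x axis, 70 mm long from the end of the box, 22 mm wide (y), 16 mm high. Point on its centre line, 50 mm from the box (115 mm from tray_center along the tray's -x), 32 mm above the tray's underside
- tray: The same tray; origin at the centre of the underside of its box
- jar: Bystander: amber glass jar with red cap, 72 mm in diameter, 100 mm high; origin under its centre. The tray and the jar lie on opposite sides of the cabinet, either way round
- bottle: Bystander: green bottle, 64 mm in diameter, 200 mm high; origin under its centre
- cob: Bystander: round brown loaf, 120 mm in diameter, 75 mm high; origin under its centre
Things that resemble listed ones, but are neither listed nor needed, are in the scene too. There is more than one size of the tray; the job needs the larger.

How it is judged:
On the way, in this order (a step that is already met when the one before it is completed fails the run):
1. the door is being folded by its handle: a hand on the handle with the door open past 0.5 rad (value of joint panel_a above 0.5 rad and distance between the grasp point and door_handle below 0.06 m and contact force between the fingers and bin above 0.2 N).
2. the door is folded open (at least 1.2 of 1.4 rad) (value of joint panel_a above 1.2 rad), for 0.2 s.
3. the tray stands flat on the landing board in front of the mouth, its middle still outside, handle outwards and within 20 degrees of straight, and has been let go (x of tray_center in the frame of mouth between -0.16 and -0.005 m and y of tray_center in the frame of mouth between -0.13 and 0.13 m and z of tray_center in the frame of mouth between 0.019 and 0.031 m and x of mouth in the frame of tray_center above 0 m and angle between the x axis of tray_center and the x axis of mouth, either way round below 0.35 rad and linear speed of tray below 0.02 m/s and contact force between the fingers and tray below 0.1 N), for 0.2 s.
4. the tray is being slid by its handle: a hand on the handle with the middle of the box past the door plane (x of tray_center in the frame of mouth above 0 m and distance between the grasp point and tray_handle below 0.06 m and contact force between the fingers and tray above 0.2 N).
At the end, for the whole second after the job is handed in: Tray flat on the base board, box inside the mouth (centre at least 60 mm behind the door plane), within 15 degrees of straight, the handle's grip point still outside the door plane; door still folded open (at least 1.15 rad); tray released and at rest; bystanders within 30 mm (x of tray_center in the frame of mouth above 0.06 m and x of tray_handle in the frame of mouth below 0 m and z of tray_center in the frame of mouth between 0.019 and 0.031 m and angle between the x axis of tray_center and the x axis of mouth, either way round below 0.26 rad and value of joint panel_a above 1.15 rad and linear speed of tray below 0.02 m/s); the robot touches nothing.
It fails at once if the tray is tipped by more than 23 degrees (angle between tray's own z axis and vertical above 0.4 rad).
It fails at once if the tray is dropped (moves faster than 0.5 m/s with no finger on it) (linear speed of tray above 0.5 m/s and contact force between the fingers and tray below 0.05 N).
It fails at once if the jar is shifted by more than 30 mm (distance of jar from where it was at the start of the episode above 0.03 m).
It fails at once if the bottle is shifted by more than 30 mm (distance of bottle from where it was at the start of the episode above 0.03 m).
It fails at once if the round loaf is shifted by more than 30 mm (distance of cob from where it was at the start of the episode above 0.03 m).
It also fails if it takes over 72 s, if anything falls off the work surface, if the arm or the gripper's body presses on something with over 40 N, if the wrist force passes 120 N, or if a joint passes its speed limit or range.

## Robot

A 7-joint arm with a two-finger parallel gripper is mounted at the origin on the work surface. World frame = base frame: x ahead of the robot, y to its left, z up, the work surface at z = 0. Lengths are in m, angles in rad, forces in N, time in s.
With the tool pointing down it reaches from about 0.425 to 0.925 m from the base axis. Payload 6.8 kg.
Tool frame: the origin (TCP) lies at the very end of the fingers, on their centre line; the grasp point (between the pads) lies 19 mm behind it; y points along the fingers, x is the direction in which the jaws open and shut, and the axes are right-handed (so a half turn about y gives the same grasp; the last joint's range is limited). The gripper opens to 85 mm and grips with 20 to 120 N. Pads are 22 mm wide; open, the fingers measure 114 mm over their backs; the gripper's body (76 mm by 85 mm) begins 54 mm behind the grasp point. The pads swing forward as they close: fully open they stand 13 mm farther back than shut.
Start: joints at [-1.421, 0.477, 0.022, 1.555, -0.011, 1.109, -0.083], TCP at [0.172, 0.653, 0.231] pointing down, gripper open.
Joint ranges: [-2.96, 2.96], [-0.34, 2.1], [-1.41, 1.46], [0.24, 2.44], [-1.37, 4.51], [0.17, 1.92], [-2.96, 2.96]. Speed limits (rad/s): [2.39, 2.39, 3.14, 3.14, 3.14, 3.14, 3.14].

## Interface

Orientations are given as a unit quaternion [w, x, y, z].
In Python, from station import monitor, vision, order gives the robot as it stands.
- The arm moves only by the tool send_rows, never from a script. Its argument "moves" is a list of rows, each a list of 7 numbers: the turn, a rotation vector about the tool's x, y, z in rad, then the shift along the tool's x, y, z in mm, then the opening, from 0 (shut) to 1 (fully open). In form: [[wx, wy, wz, dx, dy, dz, gripper], ...]. A call has 1 to 8 rows; each row shifts and turns the pose as measured when the row begins, along the tool's axes as they then stand; what a row does not reach is not made up. A row lasts 1/10 s, in which the tool goes at most 50 mm and 8.59 degrees, less where a joint would pass 70% of its speed; a pose out of reach is approached as far as the arm can. A call is refused whole if a number of a shift passes 50 or a number of a turn 0.15, either way. A call with a gripper value outside its range is refused whole. The fingers move at their own pace and stop on an object; "grip_force" is the grip in N (left out, the last holds). Time passes only in rows, so rows that do not move let the fingers close. It gives the time, the measured TCP pose, the force and the opening at its end, in the units of the state.
- monitor.get_obs(): the state, without advancing time (a new reading comes with each control period).
- vision.read_camera(name): name is "side" or "top" or "wrist"; returns a dict with "img" (420x560x3 uint8, red, green, blue), "K" (3x3 intrinsics, pixels), "rvec" (rotation vector, rad) and "tvec" (3), from world to camera coordinates, as OpenCV has them. Camera axes: x right, y down, z forward; pixel columns grow to the right and rows downward; lengths in m; the calibration is good to about 2 mm. A picture is of the moment at which its call begins. There is no depth.
- order.hand_in(): hands the job in, once; it reports no verdict.
Trained networks look in the newest picture that a camera, given by its name, has taken for a name from the list of things; names that differ only in an ending like _2 or _b are one class to them, and where a whole thing is asked for, a point or a joint stands for the part that bears it (a point fixed in the world has none). Each returns a list of dicts, best first, with "score" (0 to 1); they miss things now and then, are a little off and sometimes report something else, mostly with a low value. They report only what shows in the picture. A call takes as long as a camera call. They do not tell look-alikes from the thing itself.
- vision.cut_out(camera, thing): "region" (420x560 bool, what is visible of it) and "xy" ([column, row] in pixels, amid what is visible of it).
The state is a dict: "t": time; "q": joint angles; "joint_vel": joint speeds; "joint_torque": joint torques, N m; "eef_pos": TCP position; "tool_rot": TCP orientation; "contact_force": force on the tool from outside, world axes, zero at the start; "torque": the same for the moment, N m; "gripper_width": opening from 0.0 (shut) to 1.0 (fully open).
Only numpy, scipy, OpenCV 4.12 (cv2) and the standard library are available. Lean on these libraries where they do the work, as an engineer would, in place of code of your own. Each camera call takes 0.05 s, during which the arm holds its last target. There are 200 camera calls.

## Working session

There is one attempt and no reset: what is moved stays moved. The work goes in short steps, Python scripts to look and compute and a tool call to move; the robot and the scene stay as the last step left them, time stands still between calls to the robot, and variables do not carry over. Pictures are saved under pics/ and viewed, on a budget of 10 in all, crops included, one or two more only if the job needs it, and the job is handed in when it is done.

Besides the shell and the picture viewer there is one more tool, called after "Emit:" as name([rows], argument=value, ...), one row to a line, values as JSON. send_rows: Moves the arm, as the interface text tells. Its arguments: {"type":"object","properties":{"moves":{"type":"array","items":{"type":"array","items":{"type":"number"}}},"grip_force":{"type":"number"}},"required":["moves"]}

```bash
mkdir -p pics; ls; cat > h.py <<'E'
import numpy as np, cv2
from station import monitor, vision, order
def cam(n):
    c=vision.read_camera(n); c['R']=cv2.Rodrigues(np.array(c['rvec'],float))[0]; c['t']=np.array(c['tvec'],float).ravel(); c['K']=np.array(c['K']); return c
def ray(c,px,z):
    d=c['R'].T@np.linalg.inv(c['K'])@np.array([px[0],px[1],1.]); o=-c['R'].T@c['t']; return o+d*(z-o[2])/d[2]
def proj(c,P):
    p=c['K']@(c['R']@np.array(P,float).T+c['t'][:,None]); return (p[:2]/p[2]).T
def save(c,f,box=None,s=1):
    i=cv2.cvtColor(c['img'],cv2.COLOR_RGB2BGR)
    if box: i=i[box[1]:box[3],box[0]:box[2]]
    cv2.imwrite('pics/'+f,cv2.resize(i,None,fx=s,fy=s,interpolation=cv2.INTER_CUBIC))
E
python3 - <<'E'
from h import *
print(monitor.get_obs())
ims=[]
for n in ['top','side']:
    c=cam(n); save(c,n+'0.png',s=1.4); print(n,-c['R'].T@c['t'],c['K'].tolist(),c['R'].tolist())
    for t in ['bin','door_handle','tray','tray_handle','jar','bottle','cob','panel_a']:
        for r in vision.cut_out(n,t)[:4]: 
            print(t,round(r['score'],2),np.round(r['xy']),r['region'].sum())
E
```

```text
pics
{'t': 0.0, 'q': array([-1.42115567,  0.47779064,  0.02233566,  1.55645504, -0.01153675,
        1.10929888, -0.08310702]), 'joint_vel': array([ 0.0001509 , -0.00050232, -0.0001614 , -0.00160204, -0.00020159,
       -0.00030702,  0.0002231 ]), 'joint_torque': array([-2.19275580e-05, -5.96458304e+01,  1.60813920e+00, -2.81202650e+01,
        1.24056620e-02,  9.42119979e-03,  3.47666258e-06]), 'eef_pos': array([0.17190526, 0.65212783, 0.23033046]), 'tool_rot': array([-0.55968886,  0.56053153,  0.43110881, -0.43208561]), 'contact_force': array([ 0.14822135,  0.10765535, -0.38368543]), 'torque': array([ 0.05387439, -0.02479856, -0.0256379 ]), 'gripper_width': 0.999738407791359}
top [ 0.42839202 -0.05545299  1.31739746] [[409.21188346265484, 0.0, 282.92712731384773], [0.0, 409.21188346265484, 208.36393763649917], [0.0, 0.0, 1.0]] [[0.023163752813014193, -0.9997242765692047, -0.00384855736577518], [-0.9982911262707088, -0.02292361975439794, -0.05375253358229019], [0.05364948988366093, 0.005087091068170551, -0.9985468710780115]]
bin 0.71 [271. 145.] 15451
bin 0.3 [391. 158.] 603
door_ha
[... 321 characters left out ...]
76] [[437.63162836877564, 0.0, 279.6273172075204], [0.0, 437.63162836877564, 209.1187188927985], [0.0, 0.0, 1.0]] [[0.7012411929374567, -0.7125524830081053, 0.023016261352288514], [-0.358484535131525, -0.3803320787796336, -0.85254697695945], [0.6162382878393612, 0.5895900854069263, -0.5221435662637874]]
bin 0.81 [310. 201.] 9321
bin 0.3 [238. 172.] 509
door_handle 0.98 [322. 206.] 1434
tray 0.76 [343. 283.] 1392
tray 0.62 [312. 196.] 9433
tray_handle 0.96 [345. 281.] 1449
tray_handle 0.74 [343. 341.] 947
jar 0.74 [199. 185.] 513
bottle 0.8 [393. 240.] 1025
bottle 0.25 [322. 204.] 1473
cob 0.96 [240. 171.] 511
cob 0.18 [322. 203.] 1464
panel_a 0.9 [305. 196.] 2529
panel_a 0.19 [240. 168.] 539
```

View pics/top0.png

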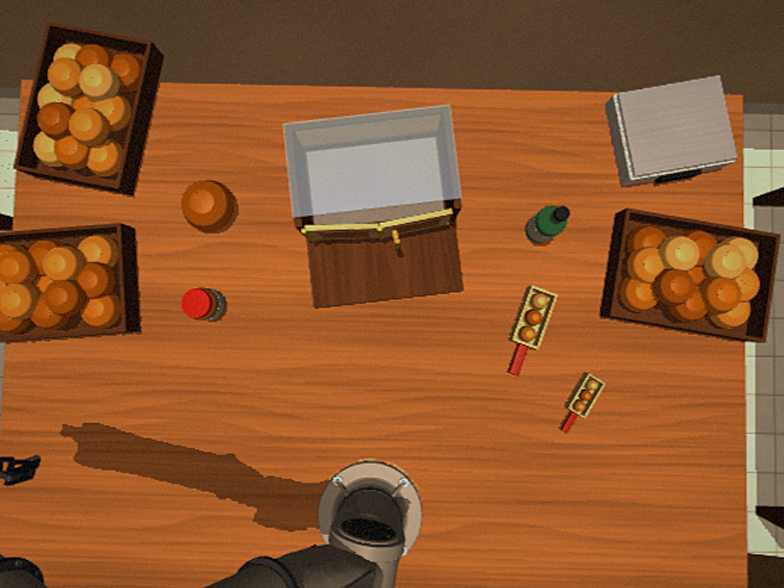

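View pics/side0.png

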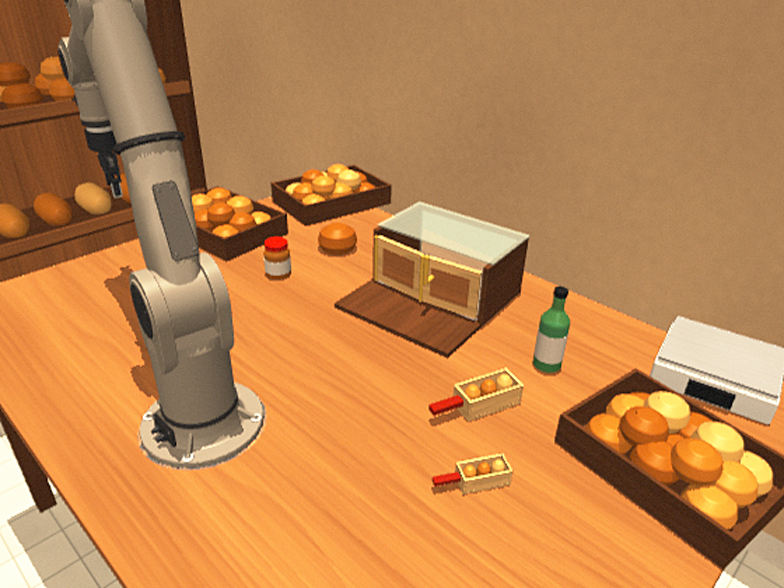

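Tray candidates in the top view: the larger one at (381,227) and the smaller look-alike at (418,282). I choose the larger. The handle candidate is the brass bar at (283,169). Next I'll check both in a close crop.

```bash
python3 - <<'E'
from h import *
c=cam('top')
i=cv2.cvtColor(c['img'],cv2.COLOR_RGB2BGR)
a=cv2.resize(i[70:225,195:340],None,fx=3.8,fy=3.8,interpolation=cv2.INTER_CUBIC)
b=cv2.resize(i[195:275,355:401],None,fx=5,fy=5,interpolation=cv2.INTER_CUBIC)
o=np.zeros((max(a.shape[0],b.shape[0]),a.shape[1]+b.shape[1],3),np.uint8)
o[:a.shape[0],:a.shape[1]]=a; o[:b.shape[0],a.shape[1]:]=b
print(a.shape,b.shape); cv2.imwrite('pics/crop1.png',o)
# rough measure
f=lambda u,v,z: np.round(ray(c,(u/1.4,v/1.4),z),3)
print('board L,R',f(314,307,.015),f(463,291,.015)); print('door ends',f(303,229,.15),f(379,228,.15),f(453,210,.15))
print('handle',f(396,234,.176))
for t in ['tray','tray_handle']:
  for r in vision.cut_out('top',t):
    m=r['region'].astype(np.uint8); p=np.argwhere(m)[:,::-1]; P=np.array([ray(c,q,.045)[:2] for q in p]); 
    print(t,r['xy'],cv2.minAreaRect(P.astype(np.float32)*1000))
hs=cv2.cvtColor(c['img'],cv2.COLOR_RGB2HSV); red=((hs[...,0]<5)|(hs[...,0]>174))&(hs[...,1]>180)&(hs[...,2]>90)
n,l,s,ce=cv2.connectedComponentsWithStats(red.astype(np.uint8))
for k in range(1,n):
  if s[k,4]>20: 
    p=np.argwhere(l==k)[:,::-1]; P=np.array([ray(c,q,.04)[:2] for q in p]).astype(np.float32)*1000; print('red',ce[k],s[k,4],cv2.minAreaRect(P))
for t,z in [('jar',.1),('bottle',.1),('cob',.04)]:
  r=vision.cut_out('top',t)[0]; print(t,ray(c,r['xy'],z))
E
```

```text
(589, 551, 3) (400, 230, 3)
board L,R [0.459 0.137 0.015] [ 0.503 -0.201  0.015]
door ends [0.616 0.145 0.15 ] [ 0.621 -0.011  0.15 ] [ 0.662 -0.163  0.15 ]
handle [ 0.606 -0.047  0.176]
tray [416.6, 284.0] ((260.7947998046875, -454.66461181640625), (55.46803665161133, 140.16282653808594), 58.38225173950195)
tray_handle [418.1, 282.9] ((260.02911376953125, -454.0087890625), (53.39778137207031, 136.08303833007812), 62.2699089050293)
tray_handle [381.2, 230.8] ((417.2596435546875, -339.4526062011719), (70.96790313720703, 199.3365478515625), 70.2885971069336)
red [139.70175439 216.21345029] 342 ((462.89532470703125, 397.3897705078125), (62.57283020019531, 62.80997085571289), 1.3249597549438477)
red [369.85925926 256.23703704] 135 ((354.5560607910156, -322.0613708496094), (21.67588996887207, 67.6305923461914), 68.28878021240234)
red [406.53030303 300.84848485] 66 ((219.53536987304688, -436.310791015625), (13.612421035766602, 45.44074249267578), 59.44511795043945)
jar [0.45787886 0.35354778 0.1       ]
bottle [ 0.64508684 -0.37072754  0.1       ]
cob [0.6795345  0.39506467 0.04      ]
```

View pics/crop1.png

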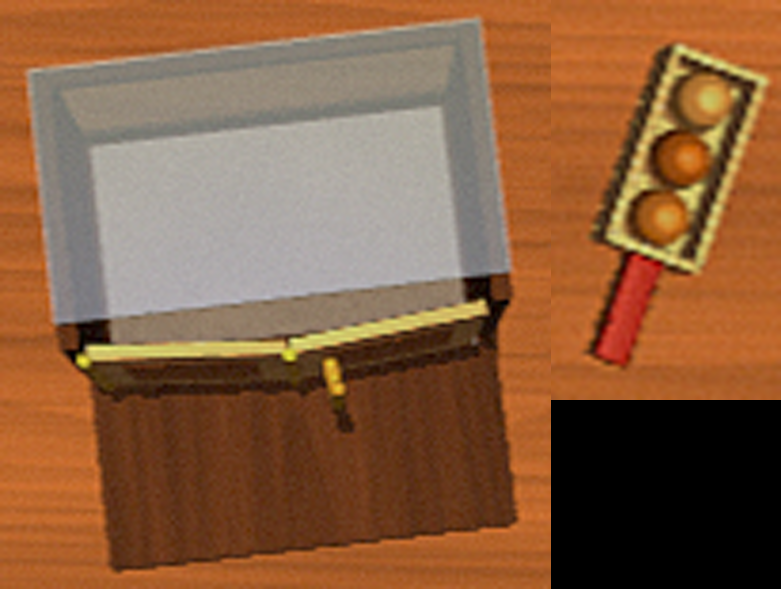

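```bash
cat >> h.py <<'E'
from scipy.optimize import least_squares
from scipy.spatial.transform import Rotation as Rn
def toW(p,l): # p=(x,y,yaw) of mouth/tray, l local (x,y)
    c,s=np.cos(p[2]),np.sin(p[2]); return np.array([p[0]+c*l[0]-s*l[1],p[1]+s*l[0]+c*l[1]])
def hloc(q): return np.array([-.155*np.sin(q)+.03*np.sin(q)-.042*np.cos(q), .155-.155*np.cos(q)-.03*np.cos(q)-.042*np.sin(q)])
def pose():
    o=monitor.get_obs(); w=o['tool_rot']; return o,np.array(o['eef_pos']),Rn.from_quat([w[1],w[2],w[3],w[0]])
def plan(xyz,jaw,n,nxt=None):
    """rows (total n) to TCP xyz, pointing down, jaw x axis at angle jaw mod pi"""
    o,p,R=pose(); M=R.as_matrix(); a=np.arctan2(M[1,0],M[0,0])
    j=a+(jaw-a+np.pi/2)%np.pi-np.pi/2
    X=np.array([np.cos(j),np.sin(j),0]);Y=np.array([0,0,-1.]);T=np.array([X,Y,np.cross(X,Y)]).T
    rv=(R.inv()*Rn.from_matrix(T)).as_rotvec(); d=np.array(xyz)-p
    print('t',round(o['t'],2),'err',np.round(d*1000,1),'jawnow',round(a,3),'->',round(j,3),'q7',round(o['q'][6],2),'F',np.round(o['contact_force'],1),'w',round(o['gripper_width'],3))
    for k in range(n):
        Rk=R*Rn.from_rotvec(rv*k/n); print([round(float(v),3) for v in rv/n]+[round(float(v),1) for v in Rk.inv().apply(d/n)*1000])
E
python3 - <<'E'
from h import *
c=cam('top')
px=lambda u,v:((u+.5)/3.8-.5+195,(v+.5)/3.8-.5+70)
obs=np.array([px(*p) for p in [(112,571),(517,522),(53,325),(511,272),(28,71),(481,18),(83,360),(290,355)]])
def model(v):
    p=v[:3]; q=v[3]; b=v[4]
    L=[(-.16,.172,.015),(-.16,-.172,.015),(.02,.172,.17),(.02,-.172,.17),(b,.172,.17),(b,-.172,.17),(0,.155,.15),(-.155*np.sin(q),.155-.155*np.cos(q),.15)]
    return proj(c,[np.r_[toW(p,l[:2]),l[2]] for l in L])
s=least_squares(lambda v:(model(v)-obs).ravel(),[.64,-.01,.13,.1,.22],loss='soft_l1'); print('mouth,q,b',s.x.round(4)); print((model(s.x)-obs).round(1))
m=s.x[:3]; q=s.x[3]
print('handle now',toW(m,hloc(q)),'proj of top',proj(c,[np.r_[toW(m,hloc(q)),.176]]), 'seen',px(333,368),px(325,360))
px2=lambda u,v:((u-551+.5)/5-.5+355,(v+.5)/5-.5+195)
o2=np.array([px2(*p) for p in [(678,45),(768,78),(698,272),(606,237),(612,362)]])
def mt(p): return proj(c,[np.r_[toW(p,l[:2]),l[2]] for l in [(.065,.031,.05),(.065,-.031,.05),(-.065,-.031,.05),(-.065,.031,.05),(-.135,0,.04)]])
s2=least_squares(lambda v:(mt(v)-o2).ravel(),[.43,-.35,-.3],loss='soft_l1'); print('tray',s2.x.round(4),(mt(s2.x)-o2).round(1).tolist())
np.savez('fit.npz',m=m,q=q,t=s2.x)
h=toW(m,hloc(q)); plan([h[0],h[1],.24],m[2]-q+np.pi/2,20)
E
```

```text
mouth,q,b [ 0.6394 -0.0095  0.1406  0.1212  0.2145]
[[-0.2  0.1]
 [ 0.4  0.4]
 [ 0.2  0.3]
 [ 0.4  0. ]
 [-0.5  0.1]
 [-0.1 -0. ]
 [ 0.2 -1.5]
 [-0.4 -0. ]]
handle now [ 0.58789646 -0.05086016] proj of top [[284.17291189 173.44658556]] seen (282.2631578947369, 166.4736842105263) (280.1578947368421, 164.3684210526316)
tray [ 0.4485 -0.3565 -0.3345] [[-0.3, -0.6], [0.5, -0.2], [0.3, 0.4], [-0.2, 0.4], [-0.3, 0.0]]
t 1.25 err [ 415.8 -703.6    8.7] jawnow 1.313 -> 1.59 q7 -0.08 F [0.9 0.1 0.5] w 1.001
[-0.0, -0.014, -0.0, -28.7, -0.4, -29.1]
[-0.0, -0.014, -0.0, -29.1, -0.4, -28.7]
[-0.0, -0.014, -0.0, -29.5, -0.4, -28.3]
[-0.0, -0.014, -0.0, -29.9, -0.4, -27.9]
[-0.0, -0.014, -0.0, -30.3, -0.4, -27.4]
[-0.0, -0.014, -0.0, -30.7, -0.4, -27.0]
[-0.0, -0.014, -0.0, -31.0, -0.4, -26.6]
[-0.0, -0.014, -0.0, -31.4, -0.4, -26.2]
[-0.0, -0.014, -0.0, -31.8, -0.4, -25.7]
[-0.0, -0.014, -0.0, -32.1, -0.4, -25.3]
[-0.0, -0.014, -0.0, -32.5, -0.4, -24.8]
[-0.0, -0.014, -0.0, -32.8, -0.4, -24.4]
[-0.0, -0.014, -0.0, -33.1, -0.4, -23.9]
[-0.0, -0.014, -0.0, -33.5, -0.4, -23.5]
[-0.0, -0.014, -0.0, -33.8, -0.4, -23.0]
[-0.0, -0.014, -0.0, -34.1, -0.4, -22.5]
[-0.0, -0.014, -0.0, -34.4, -0.4, -22.0]
[-0.0, -0.014, -0.0, -34.7, -0.4, -21.6]
[-0.0, -0.014, -0.0, -35.0, -0.4, -21.1]
[-0.0, -0.014, -0.0, -35.3, -0.4, -20.6]
```

Emit:
send_rows([
  [0, -0.026, 0, -29, 0, -29, 1],
  [0, -0.026, 0, -30, 0, -28, 1],
  [0, -0.026, 0, -30, 0, -27, 1],
  [0, -0.026, 0, -31, 0, -26, 1],
  [0, -0.026, 0, -32, 0, -25, 1],
  [0, -0.026, 0, -33, 0, -25, 1],
  [0, -0.026, 0, -33, 0, -24, 1],
  [0, -0.026, 0, -34, 0, -23, 1],
])

```text
t: 2.05
eef_pos: [0.3368, 0.3664, 0.2302]
tool_rot: [0.509, -0.506, -0.493, 0.491]
contact_force: [1.2, 0.5, -0.1]
gripper_width: 1.001
```

```bash
cat > pl.py <<'E'
import sys
from h import *
a=[float(eval(v)) for v in sys.argv[1:]]
plan(a[:3],a[3],int(a[4]))
E
python3 pl.py .588 -.051 .24 1.832 12
```

```text
t 2.05 err [ 251.2 -417.4    9.8] jawnow 1.541 -> 1.832 q7 0.61 F [ 1.2  0.5 -0.1] w 1.001
[-0.0, -0.024, 0.0, -34.1, -1.0, -22.0]
[-0.0, -0.024, 0.0, -34.7, -1.0, -21.1]
[-0.0, -0.024, 0.0, -35.2, -1.0, -20.3]
[-0.0, -0.024, 0.0, -35.6, -1.0, -19.4]
[-0.0, -0.024, 0.0, -36.1, -1.0, -18.6]
[-0.0, -0.024, 0.0, -36.5, -0.9, -17.7]
[-0.0, -0.024, 0.0, -37.0, -0.9, -16.8]
[-0.0, -0.024, 0.0, -37.4, -0.9, -15.9]
[-0.0, -0.024, 0.0, -37.7, -0.9, -15.0]
[-0.0, -0.024, 0.0, -38.1, -0.9, -14.1]
[-0.0, -0.024, 0.0, -38.4, -0.9, -13.1]
[-0.0, -0.024, 0.0, -38.7, -0.8, -12.2]
```

Emit:
send_rows([
  [0, -0.024, 0, -34, -1, -22, 1],
  [0, -0.024, 0, -35, -1, -21, 1],
  [0, -0.024, 0, -35, -1, -20, 1],
  [0, -0.024, 0, -36, -1, -19, 1],
  [0, -0.024, 0, -36, -1, -18, 1],
  [0, -0.024, 0, -36, -1, -18, 1],
  [0, -0.024, 0, -37, -1, -17, 1],
  [0, -0.024, 0, -37, -1, -16, 1],
])

```text
t: 2.85
eef_pos: [0.5101, 0.0768, 0.2393]
tool_rot: [-0.457, 0.454, 0.544, -0.537]
contact_force: [0.8, 0.4, 0.3]
gripper_width: 1.002
```

```bash
python3 pl.py .588 -.051 .24 1.832 5
```

```text
t 2.85 err [  77.9 -127.8    0.7] jawnow 1.742 -> 1.832 q7 1.56 F [0.8 0.4 0.3] w 1.002
[0.001, -0.018, 0.002, -27.8, -0.3, -11.0]
[0.001, -0.018, 0.002, -28.0, -0.3, -10.5]
[0.001, -0.018, 0.002, -28.2, -0.3, -10.0]
[0.001, -0.018, 0.002, -28.4, -0.2, -9.5]
[0.001, -0.018, 0.002, -28.6, -0.2, -9.0]
```

Move most of the way, then look with the wrist and side cameras before descending.

Emit:
send_rows([
  [0, -0.018, 0, -28, 0, -11, 1],
  [0, -0.018, 0, -28, 0, -10, 1],
  [0, -0.018, 0, -28, 0, -10, 1],
  [0, -0.018, 0, -28, 0, -10, 1],
  [0, -0.01, 0, -22, 0, -9, 1],
  [0, 0, 0, 0, 0, 0, 1],
])

```text
t: 3.45
eef_pos: [0.5914, -0.0568, 0.2402]
tool_rot: [-0.433, 0.435, 0.562, -0.554]
contact_force: [0.3, 0.6, 0.0]
gripper_width: 0.996
```

```bash
python3 - <<'E'
from h import *
f=np.load('fit.npz'); m=f['m'];q=float(f['q'])
c=cam('wrist'); i=c['img'].copy()
h=toW(m,hloc(q))
P=proj(c,[np.r_[h,.176],np.r_[h,.10]]); print(P)
for p in P: cv2.circle(i,tuple(int(v) for v in p),4,(0,0,255),1)
d=dict(c); d['img']=i; save(d,'w1.png',s=1.3)
for r in vision.cut_out('wrist','door_handle')[:3]: print(r['score'],r['xy'],r['region'].sum(),np.argwhere(r['region']).min(0),np.argwhere(r['region']).max(0))
plan([h[0],h[1],.24],1.832,1)
E
```

```text
[[292.66158055 221.09097681]
 [289.73825851 192.46547573]]
0.86 [240.9, 248.7] 12495 [194 119] [281 339]
t 3.55 err [-2.2  2.7  0.1] jawnow 1.822 -> 1.832 q7 1.95 F [-0.3  1.1  0.7] w 0.999
[0.009, -0.01, 0.007, 3.1, -0.1, 1.5]
```

View pics/w1.png

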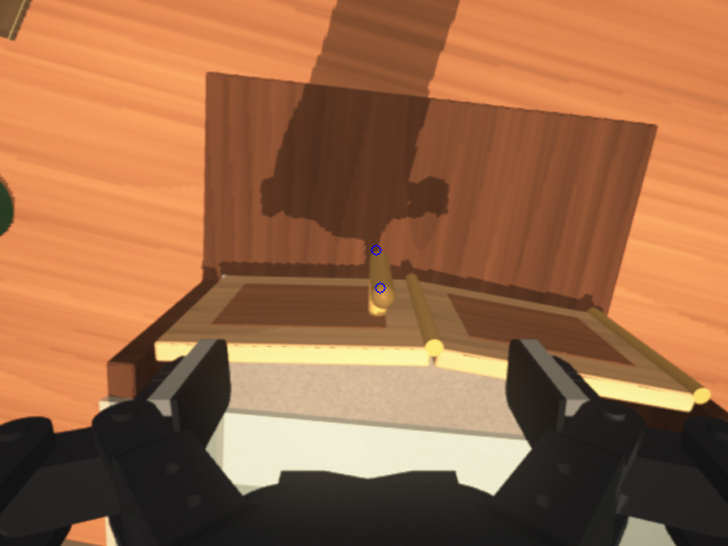

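The wrist view shows the bar's free end at (295,229), with the stub and panel behind it. My prediction was (293,221), so I'll correct by ray.

```bash
python3 - <<'E'
from h import *
f=np.load('fit.npz'); m=f['m']
c=cam('wrist')
print('top',ray(c,(294.6,229),.176),'fold',ray(c,(434/1.3,347/1.3),.150),'pivot',ray(c,(702/1.3,395/1.3),.15),'board',ray(c,(205/1.3,72/1.3),.015),ray(c,(656/1.3,126/1.3),.015))
print(toW(m,(0,.155)),toW(m,(-.16,.172)),toW(m,(-.16,-.172)))
for q in (.03,.06,.09,.12): print(q,toW(m,hloc(q)),toW(m,(-.155*np.sin(q),.155-.155*np.cos(q))))
E
```

```text
top [ 0.59100605 -0.04510061  0.176     ] fold [ 0.6199961  -0.00762754  0.15      ] pivot [0.61127365 0.14753535 0.15      ] board [ 0.50626751 -0.19608008  0.015     ] [0.45907203 0.14098567 0.015     ]
[0.61768935 0.14395836] [0.45688594 0.13836701] [ 0.50509661 -0.20223793]
0.03 [ 0.59850228 -0.04678978] [ 0.63479899 -0.01009442]
0.06 [ 0.59499072 -0.0483059 ] [ 0.6301704  -0.01053832]
0.09 [ 0.59149959 -0.04964899] [ 0.62553058 -0.01084317]
0.12 [ 0.58803202 -0.05081785] [ 0.6208837  -0.01100872]
```

Emit:
send_rows([
  [0, 0, 0, 5, 20, 0, 1],
  [0, 0, 0, 0, 30, 0, 1],
  [0, 0, 0, 0, 30, 0, 1],
  [0, 0, 0, 0, 20, 0, 1],
  [0, 0, 0, 0, 0, 0, 1],
])

```text
t: 4.1
eef_pos: [0.5884, -0.0374, 0.1387]
tool_rot: [-0.431, 0.43, 0.568, -0.555]
contact_force: [-0.8, -0.3, 1.0]
gripper_width: 1.002
```

```bash
python3 pl.py .591 -.047 .137 1.82 1
```

```text
t 4.1 err [ 2.6 -9.6 -1.7] jawnow 1.834 -> 1.82 q7 1.98 F [-0.8 -0.3  1. ] w 1.002
[0.013, 0.013, 0.012, -10.0, 1.6, -0.0]
```

Emit:
send_rows([
  [0, 0, 0, -8, 1, 0, 1],
  [0, 0, 0, 0, 0, 0, 0.0],
  [0, 0, 0, 0, 0, 0, 0.0],
  [0, 0, 0, 0, 0, 0, 0.0],
  [0, 0, 0, 0, 0, 0, 0.0],
  [0, 0, 0, 0, 0, 0, 0.0],
], grip_force=40)

```text
t: 4.7
eef_pos: [0.594, -0.0475, 0.1429]
tool_rot: [-0.427, 0.433, 0.569, -0.554]
contact_force: [8.4, -19.6, -12.3]
gripper_width: 0.147
```

```bash
python3 pl.py .591 -.047 .137 1.82 1
```

```text
t 4.7 err [-3.   0.5 -5.9] jawnow 1.835 -> 1.82 q7 2.0 F [  8.4 -19.6 -12.3] w 0.147
[0.022, 0.015, 0.006, 1.2, 5.9, 2.9]
```

```bash
cat > dr.py <<'E'
import sys
from h import *
f=np.load('fit.npz'); m=f['m']
n=int(sys.argv[1]); dq=float(sys.argv[2]); rot=float(sys.argv[3])
o,p,R=pose(); g=p[:2]
qs=np.linspace(-.05,1.45,600); d=[np.linalg.norm(toW(m,hloc(q))-g) for q in qs]; q=qs[int(np.argmin(d))]
print('t',o['t'],'q~',round(q,3),'off mm',(g-toW(m,hloc(q)))*1000,'z',p[2],'q7',o['q'][6],'F',np.round(o['contact_force'],1),'w',o['gripper_width'])
cur=np.r_[g,p[2]]
for k in range(n):
    q=min(q+dq,1.42); t=np.r_[toW(m,hloc(q)),.140]; print(round(q,2),Rn.inv(R).apply(t-cur).round(4)*1000); cur=t; R=R*Rn.from_rotvec([0,-rot,0])
E
python3 dr.py 8 .08 .04
```

```text
t 4.7 q~ 0.065 off mm [-0.40140444  1.02870957] z 0.14292278493481456 q7 1.9982652726502488 F [  8.4 -19.6 -12.3] w 0.14720316212525347
0.15 [-1.7  2.7  9.7]
0.23 [ 0.9 -0.2  9.2]
0.31 [ 2.4 -0.2  8.5]
0.39 [ 3.8 -0.2  7.6]
0.47 [ 5.1 -0.1  6.6]
0.55 [ 6.3 -0.1  5.4]
0.63 [ 7.3 -0.1  4.1]
0.71 [ 8.2 -0.1  2.8]
```

Emit:
send_rows([
  [0, 0, 0, -1, 0, 10, 0],
  [0, -0.04, 0, 0, 0, 10, 0],
  [0, -0.04, 0, 2, 0, 9, 0],
  [0, -0.04, 0, 4, 0, 8, 0],
  [0, -0.04, 0, 5, 0, 7, 0],
  [0, -0.04, 0, 6, 0, 6, 0],
])

```text
t: 5.3
eef_pos: [0.5496, -0.0505, 0.143]
tool_rot: [-0.358, 0.38, 0.613, -0.593]
contact_force: [7.2, -1.9, -5.8]
gripper_width: 0.122
```

```bash
python3 dr.py 8 .1 .04
```

```text
t 5.3 q~ 0.478 off mm [0.11398027 0.57432061] z 0.14295039821814973 q7 2.1710683144170955 F [ 7.2 -1.9 -5.8] w 0.12161165023536005
0.58 [7.8 2.6 6.8]
0.68 [ 9.7 -0.3  4.4]
0.78 [11.  -0.3  2.3]
0.88 [12.  -0.2  0.1]
0.98 [12.8 -0.2 -2.2]
1.08 [13.2 -0.1 -4.5]
1.18 [13.4 -0.1 -6.8]
1.28 [13.2  0.  -9. ]
```

Emit:
send_rows([
  [0, -0.03, 0, 8, 0, 7, 0],
  [0, -0.03, 0, 10, 0, 5, 0],
  [0, -0.03, 0, 11, 0, 2, 0],
  [0, -0.03, 0, 12, 0, 0, 0],
  [0, -0.03, 0, 13, 0, -2, 0],
  [0, -0.03, 0, 13, 0, -4, 0],
])

```text
t: 5.9
eef_pos: [0.5122, -0.0054, 0.1428]
tool_rot: [-0.295, 0.333, 0.641, -0.625]
contact_force: [1.1, -5.8, -0.5]
gripper_width: 0.127
```

```bash
python3 dr.py 8 .1 .03
```

```text
t 5.9 q~ 1.012 off mm [2.76496146 0.98639996] z 0.1428365967863381 q7 2.1992705345057084 F [ 1.1 -5.8 -0.5] w 0.1269731025720782
1.11 [14.5  2.4 -1.9]
1.21 [13.7 -0.2 -6.9]
1.31 [13.6 -0.2 -9. ]
1.41 [ 13.4  -0.1 -11. ]
1.42 [ 1.1 -0.  -1. ]
1.42 [0. 0. 0.]
1.42 [0. 0. 0.]
1.42 [0. 0. 0.]
```

Emit:
send_rows([
  [0, -0.03, 0, 14, 0, -3, 0],
  [0, -0.03, 0, 14, 0, -6, 0],
  [0, -0.03, 0, 14, 0, -9, 0],
  [0, -0.03, 0, 13, 0, -10, 0],
  [0, 0, 0, 4, 0, -3, 0],
])

```text
t: 6.4
eef_pos: [0.5034, 0.0554, 0.1428]
tool_rot: [-0.252, 0.3, 0.657, -0.644]
contact_force: [5.8, -12.9, -4.3]
gripper_width: 0.124
```

```bash
python3 dr.py 4 .1 .03
```

```text
t 6.4 q~ 1.41 off mm [4.54467062 0.02545923] z 0.14284885915506598 q7 2.1449220775100972 F [  5.8 -12.9  -4.3] w 0.12356712026778793
1.42 [4.6 2.5 2.2]
1.42 [0. 0. 0.]
1.42 [0. 0. 0.]
1.42 [0. 0. 0.]
```

Emit:
send_rows([
  [0, 0, 0, 0, 0, 0, 0],
  [0, 0, 0, 0, 0, 0, 0],
  [0, 0, 0, 0, 0, 0, 0.33],
  [0, 0, 0, 0, 0, 0, 0.33],
  [0, 0, 0, 0, 0, 0, 0.33],
  [0, 0, 0, 0, -20, 0, 0.33],
  [0, 0, 0, 0, -40, 0, 0.33],
  [0, 0, 0, 0, -40, 0, 0.33],
])

```text
t: 7.2
eef_pos: [0.4928, 0.0551, 0.2409]
tool_rot: [-0.255, 0.298, 0.655, -0.646]
contact_force: [1.0, 1.5, 0.3]
gripper_width: 0.331
```

```bash
python3 - <<'E'
from h import *
f=np.load('fit.npz'); m=f['m'];t=f['t']
c=cam('top'); save(c,'top2.png',s=1.4)
for r in vision.cut_out('top','tray')+vision.cut_out('top','panel_a'): print(r['score'],r['xy'])
plan([t[0],t[1],.18],t[2]+np.pi/2,14)
E
```

```text
0.79 [382.9, 230.3]
0.6 [414.2, 282.2]
0.51 [225.0, 168.9]
t 7.35 err [ -46.6 -412.3  -62.8] jawnow 2.337 -> 1.236 q7 2.1 F [ 0.4  0.3 -0.6] w 0.33
[0.005, 0.079, -0.002, -18.6, 4.6, 23.0]
[0.005, 0.079, -0.002, -20.4, 4.6, 21.5]
[0.005, 0.079, -0.002, -22.0, 4.7, 19.8]
[0.005, 0.079, -0.002, -23.5, 4.7, 18.0]
[0.005, 0.079, -0.002, -24.9, 4.8, 16.0]
[0.005, 0.079, -0.002, -26.1, 4.8, 14.0]
[0.005, 0.079, -0.002, -27.1, 4.8, 11.9]
[0.005, 0.079, -0.002, -27.9, 4.8, 9.7]
[0.005, 0.079, -0.002, -28.6, 4.8, 7.5]
[0.005, 0.079, -0.002, -29.1, 4.8, 5.2]
[0.005, 0.079, -0.002, -29.5, 4.7, 2.8]
[0.005, 0.079, -0.002, -29.6, 4.7, 0.5]
[0.005, 0.079, -0.002, -29.6, 4.6, -1.9]
[0.005, 0.079, -0.002, -29.3, 4.6, -4.2]
```

View pics/top2.png

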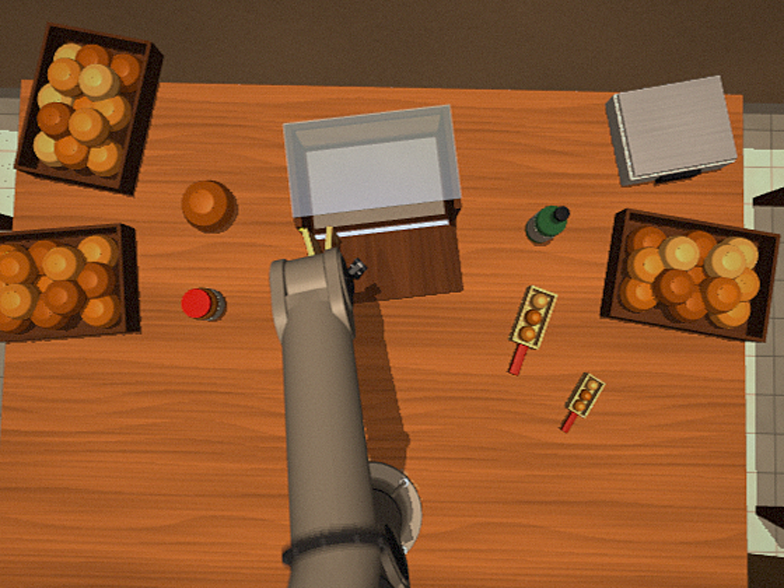

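The door is folded: its panel edges show at (306,240) and (328,238), pointing outwards. The jar, bottle and loaf haven't moved. Next, the larger tray.

Emit:
send_rows([
  [0, 0.08, 0, -19, 0, 23, 1],
  [0, 0.08, 0, -20, 0, 22, 1],
  [0, 0.08, 0, -22, 0, 20, 1],
  [0, 0.08, 0, -24, 0, 18, 1],
  [0, 0.08, 0, -25, 0, 16, 1],
  [0, 0.08, 0, -26, 0, 14, 1],
  [0, 0.08, 0, -27, 0, 12, 1],
  [0, 0.08, 0, -28, 0, 10, 1],
])

```text
t: 8.15
eef_pos: [0.4551, -0.1895, 0.2365]
tool_rot: [-0.458, 0.493, 0.535, -0.512]
contact_force: [0.6, 0.4, 0.2]
gripper_width: 1.002
```

```bash
python3 pl.py .4485 -.3565 .18 1.236 8
```

```text
t 8.15 err [  -6.6 -167.   -56.5] jawnow 1.666 -> 1.236 q7 2.03 F [0.6 0.4 0.2] w 1.002
[0.007, 0.054, -0.0, -20.6, 7.2, 3.2]
[0.007, 0.054, -0.0, -20.7, 7.2, 2.1]
[0.007, 0.054, -0.0, -20.8, 7.2, 0.9]
[0.007, 0.054, -0.0, -20.8, 7.2, -0.3]
[0.007, 0.054, -0.0, -20.8, 7.2, -1.5]
[0.007, 0.054, -0.0, -20.7, 7.2, -2.6]
[0.007, 0.054, -0.0, -20.5, 7.1, -3.8]
[0.007, 0.054, -0.0, -20.3, 7.1, -4.9]
```

Emit:
send_rows([
  [0.007, 0.054, 0, -21, 5, 3, 1],
  [0.007, 0.054, 0, -21, 5, 2, 1],
  [0.007, 0.054, 0, -21, 5, 1, 1],
  [0.007, 0.054, 0, -21, 5, 0, 1],
  [0.007, 0.054, 0, -21, 5, -1, 1],
  [0.007, 0.054, 0, -20, 5, -3, 1],
  [0.007, 0.054, 0, -18, 5, -4, 1],
  [0, 0, 0, 0, 0, 0, 1],
])

```text
t: 8.95
eef_pos: [0.432, -0.3501, 0.1938]
tool_rot: [0.576, -0.576, -0.409, 0.413]
contact_force: [-0.6, -0.4, -0.1]
gripper_width: 1.002
```

```bash
python3 - <<'E'
from h import *
f=np.load('fit.npz'); t=f['t']
c=cam('wrist'); d=dict(c); i=c['img'].copy()
L=[(.065,.031,.05),(.065,-.031,.05),(-.065,-.031,.05),(-.065,.031,.05),(-.135,0,.04)]
for p in proj(c,[np.r_[toW(t,l[:2]),l[2]] for l in L]): cv2.circle(i,tuple(int(v) for v in p),4,(0,0,255),1); print(p)
d['img']=i; save(d,'w2.png',s=1.3)
plan([t[0],t[1],.1],t[2]+np.pi/2,1)
E
```

```text
[318.07482774 287.63006856]
[247.95926945 287.26097311]
[244.27126954 137.81188101]
[322.69989248 138.0586362 ]
[283.80691524  44.29563831]
t 9.0 err [ 16.4  -7.6 -93.9] jawnow 1.242 -> 1.236 q7 2.05 F [-0.4 -0.8 -0.1] w 0.994
[-0.004, 0.006, -0.004, -1.5, 93.8, -18.4]
```

View pics/w2.png

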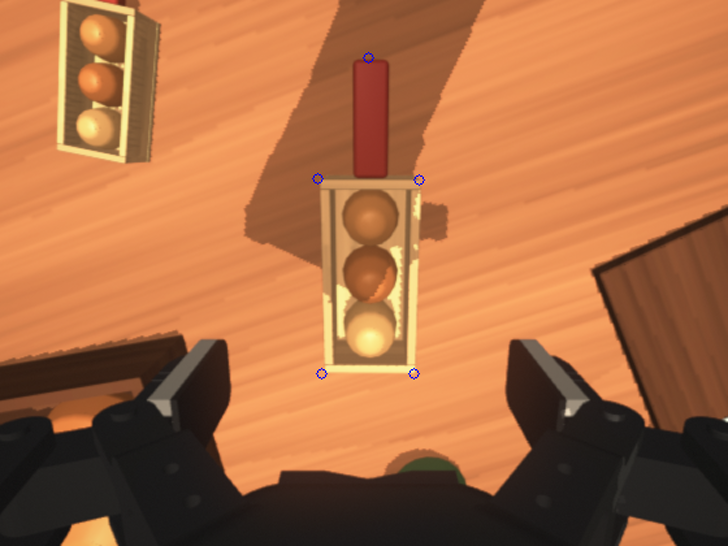

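The wrist view shows the predicted tray corners (318..323, 248..244) matching within 1–3 px. The small look-alike is at upper left, and the bottle is off at the bottom. Descending.

Emit:
send_rows([
  [0, 0, 0, -1, 20, -9, 1],
  [0, 0, 0, 0, 25, -8, 1],
  [0, 0, 0, 0, 30, 0, 1],
  [0, 0, 0, 0, 30, 0, 1],
  [0, 0, 0, 0, 20, 0, 1],
])

```text
t: 9.5
eef_pos: [0.4486, -0.3534, 0.0669]
tool_rot: [-0.574, 0.575, 0.412, -0.413]
contact_force: [-0.3, 0.3, 0.4]
gripper_width: 1.0
```

```bash
python3 pl.py .4485 -.3565 .018 1.236 2
```

```text
t 9.5 err [ -0.1  -3.1 -48.9] jawnow 1.246 -> 1.236 q7 2.17 F [-0.3  0.3  0.4] w 1.0
[0.0, 0.005, -0.001, -1.4, 24.4, -0.4]
[0.0, 0.005, -0.001, -1.4, 24.4, -0.4]
```

Emit:
send_rows([
  [0, 0.005, 0, -1.5, 24, 0, 1],
  [0, 0.005, 0, -1, 20, 0, 1],
  [0, 0, 0, 0, 3, 0, 1],
  [0, 0, 0, 0, 0, 0, 0.5],
  [0, 0, 0, 0, 0, 0, 0.5],
  [0, 0, 0, 0, 0, 0, 0.5],
  [0, 0, 0, 0, 0, 0, 0.5],
], grip_force=40)

```text
t: 10.2
eef_pos: [0.4459, -0.3509, 0.0177]
tool_rot: [0.577, -0.574, -0.411, 0.411]
contact_force: [0.5, -0.8, -4.1]
gripper_width: 0.717
```

```bash
python3 pl.py .4485 -.3565 .1 1.236 4
```

```text
t 10.2 err [ 2.6 -5.6 82.3] jawnow 1.24 -> 1.236 q7 2.21 F [ 0.5 -0.8 -4.1] w 0.717
[-0.001, 0.001, 0.0, -1.1, -20.6, -1.0]
[-0.001, 0.001, 0.0, -1.1, -20.6, -1.0]
[-0.001, 0.001, 0.0, -1.1, -20.6, -1.0]
[-0.001, 0.001, 0.0, -1.1, -20.6, -1.1]
```

Emit:
send_rows([
  [0, 0, 0, 0, -10, 0, 0.5],
  [0, 0, 0, 0, -20, 0, 0.5],
  [0, 0, 0, 0, -25, 0, 0.5],
  [0, 0, 0, 0, -25, 0, 0.5],
  [0, 0, 0, 0, -10, 0, 0.5],
], grip_force=60)

```text
t: 10.7
eef_pos: [0.4449, -0.3493, 0.1119]
tool_rot: [0.578, -0.573, -0.411, 0.412]
contact_force: [0.7, 0.4, -3.7]
gripper_width: 0.714
```

```bash
python3 - <<'E'
from h import *
f=np.load('fit.npz'); m=f['m']
g=toW(m,(-.055,-.045)); print(g)
plan([g[0],g[1],.1],m[2]+np.pi/2,16)
E
```

```text
[ 0.59126162 -0.06177587]
t 10.7 err [146.4 287.5 -11.9] jawnow 1.241 -> 1.711 q7 2.12 F [ 0.7  0.4 -3.7] w 0.714
[-0.0, -0.029, 0.0, 20.0, 0.8, -2.8]
[-0.0, -0.029, 0.0, 19.9, 0.8, -3.4]
[-0.0, -0.029, 0.0, 19.8, 0.8, -4.0]
[-0.0, -0.029, 0.0, 19.6, 0.8, -4.6]
[-0.0, -0.029, 0.0, 19.5, 0.8, -5.2]
[-0.0, -0.029, 0.0, 19.3, 0.8, -5.7]
[-0.0, -0.029, 0.0, 19.2, 0.8, -6.3]
[-0.0, -0.029, 0.0, 19.0, 0.8, -6.9]
[-0.0, -0.029, 0.0, 18.8, 0.8, -7.4]
[-0.0, -0.029, 0.0, 18.5, 0.8, -8.0]
[-0.0, -0.029, 0.0, 18.3, 0.8, -8.5]
[-0.0, -0.029, 0.0, 18.0, 0.8, -9.0]
[-0.0, -0.029, 0.0, 17.8, 0.7, -9.6]
[-0.0, -0.029, 0.0, 17.5, 0.7, -10.1]
[-0.0, -0.029, 0.0, 17.2, 0.7, -10.6]
[-0.0, -0.029, 0.0, 16.8, 0.7, -11.1]
```

Emit:
send_rows([
  [0, -0.029, 0, 20, 0, -3, 0.5],
  [0, -0.029, 0, 20, 0, -3, 0.5],
  [0, -0.029, 0, 20, 0, -4, 0.5],
  [0, -0.029, 0, 20, 0, -5, 0.5],
  [0, -0.029, 0, 19, 0, -5, 0.5],
  [0, -0.029, 0, 19, 0, -6, 0.5],
  [0, -0.029, 0, 19, 0, -6, 0.5],
  [0, -0.029, 0, 19, 0, -7, 0.5],
])

```text
t: 11.5
eef_pos: [0.5181, -0.2032, 0.1153]
tool_rot: [0.525, -0.522, -0.475, 0.476]
contact_force: [0.1, 0.8, -5.0]
gripper_width: 0.713
```

```bash
python3 pl.py .591 -.062 .1 1.711 8
```

```text
t 11.5 err [ 72.9 141.2 -15.3] jawnow 1.475 -> 1.711 q7 2.02 F [ 0.1  0.8 -5. ] w 0.713
[-0.0, -0.029, 0.0, 18.4, 1.9, -7.4]
[-0.0, -0.029, 0.0, 18.2, 1.9, -7.9]
[-0.0, -0.029, 0.0, 18.0, 1.9, -8.5]
[-0.0, -0.029, 0.0, 17.7, 1.9, -9.0]
[-0.0, -0.029, 0.0, 17.4, 1.9, -9.5]
[-0.0, -0.029, 0.0, 17.2, 1.9, -10.0]
[-0.0, -0.029, 0.0, 16.9, 1.9, -10.5]
[-0.0, -0.029, 0.0, 16.5, 1.9, -11.0]
```

Emit:
send_rows([
  [0, -0.029, 0, 18, 1, -7, 0.5],
  [0, -0.029, 0, 18, 1, -8, 0.5],
  [0, -0.029, 0, 18, 1, -8, 0.5],
  [0, -0.029, 0, 18, 1, -9, 0.5],
  [0, -0.029, 0, 17, 1, -9, 0.5],
  [0, -0.029, 0, 17, 1, -10, 0.5],
  [0, -0.029, 0, 15, 1, -10, 0.5],
  [0, -0.02, 0, 6, 0, -4, 0.5],
])

```text
t: 12.3
eef_pos: [0.5888, -0.0612, 0.1073]
tool_rot: [-0.463, 0.459, 0.536, -0.536]
contact_force: [0.8, -0.2, -4.4]
gripper_width: 0.716
```

```bash
python3 pl.py .591 -.062 .036 1.711 4
```

```text
t 12.3 err [  2.2  -0.8 -71.3] jawnow 1.722 -> 1.711 q7 1.96 F [ 0.8 -0.2 -4.4] w 0.716
[-0.001, 0.003, 0.001, -0.4, 17.8, -0.6]
[-0.001, 0.003, 0.001, -0.3, 17.8, -0.6]
[-0.001, 0.003, 0.001, -0.3, 17.8, -0.5]
[-0.001, 0.003, 0.001, -0.3, 17.8, -0.5]
```

Emit:
send_rows([
  [0, 0.003, 0, 0, 15, 0, 0.5],
  [0, 0.003, 0, 0, 18, 0, 0.5],
  [0, 0.003, 0, 0, 15, 0, 0.5],
  [0, 0.003, 0, 0, 12, 0, 0.5],
  [0, 0, 0, 0, 5, 0, 0.5],
  [0, 0, 0, 0, 2, 0, 0.5],
])

```text
t: 12.9
eef_pos: [0.5876, -0.0633, 0.0343]
tool_rot: [0.467, -0.463, -0.532, 0.534]
contact_force: [-0.5, -0.3, -3.9]
gripper_width: 0.715
```

```bash
python3 pl.py .591 -.062 .033 1.711 1
```

```text
t 12.9 err [ 3.4  1.3 -1.3] jawnow 1.707 -> 1.711 q7 2.0 F [-0.5 -0.3 -3.9] w 0.715
[-0.005, -0.004, 0.002, 0.8, 1.3, -3.5]
```

Emit:
send_rows([
  [0, 0, 0, 0, 1.5, 0, 0.5],
  [0, 0, 0, 0, 1, 0, 0.5],
  [0, 0, 0, 0, 0, 0, 0.5],
])

```text
t: 13.2
eef_pos: [0.588, -0.0642, 0.0321]
tool_rot: [0.467, -0.464, -0.532, 0.533]
contact_force: [0.0, -1.1, -5.1]
gripper_width: 0.714
```

Emit:
send_rows([
  [0, 0, 0, 0, 1.5, 0, 0.5],
  [0, 0, 0, 0, 1, 0, 0.5],
  [0, 0, 0, 0, 0, 0, 0.5],
])

```text
t: 13.5
eef_pos: [0.5888, -0.0642, 0.032]
tool_rot: [0.466, -0.464, -0.533, 0.533]
contact_force: [-0.1, 0.2, -4.5]
gripper_width: 0.714
```

Emit:
send_rows([
  [0, 0, 0, 0, 2, 0, 0.5],
  [0, 0, 0, 0, 2, 0, 0.5],
  [0, 0, 0, 0, 0, 0, 0.5],
])

```text
t: 13.8
eef_pos: [0.5896, -0.0643, 0.0322]
tool_rot: [-0.466, 0.464, 0.533, -0.532]
contact_force: [-0.2, -0.5, -4.5]
gripper_width: 0.717
```

```bash
python3 - <<'E'
from h import *
c=cam('side'); save(c,'s2.png',(240,140,440,290),4)
o,p,R=pose(); print(p,o['contact_force'],o['torque'])
E
```

```text
[ 0.58982176 -0.06424587  0.03214207] [ 0.65508533  0.28104429 -4.39495415] [-0.00359341 -0.07499175  0.01112803]
```

View pics/s2.png

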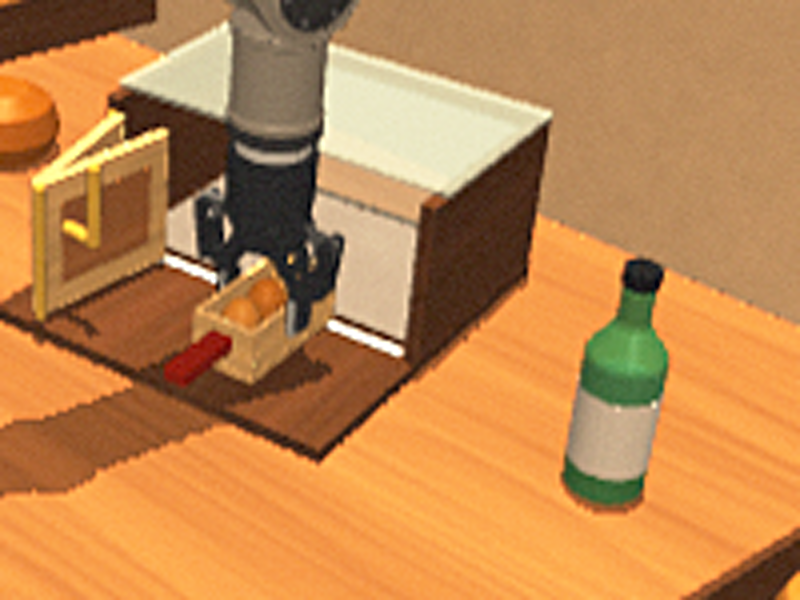

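```bash
python3 - <<'E'
from h import *
o,p,R=pose(); print(np.round(o['q'],3), R.as_matrix().round(3).tolist())
E
```

```text
[-0.249  0.624  0.34   1.913 -0.33   0.66   2.001] [[-0.135, -0.0, -0.991], [0.991, 0.004, -0.135], [0.004, -1.0, -0.0]]
```

Emit:
send_rows([
  [0, 0, 0, 0, 4, 0, 0.5],
  [0, 0, 0, 0, 0, 0, 0.5],
])

```text
t: 14.05
eef_pos: [0.5907, -0.0643, 0.0324]
tool_rot: [-0.466, 0.464, 0.534, -0.531]
contact_force: [1.3, -0.6, -4.4]
gripper_width: 0.715
```

The tray has stopped descending at TCP z 0.032, which is the board contact height (0.0177 + 0.015). Letting go.

Emit:
send_rows([
  [0, 0, 0, 0, 0, 0, 0.85],
  [0, 0, 0, 0, 0, 0, 1],
  [0, 0, 0, 0, 0, 0, 1],
  [0, 0, 0, 0, 0, 0, 1],
  [0, 0, 0, 0, 0, 0, 1],
  [0, 0, 0, 0, 0, 0, 1],
])

```text
t: 14.65
eef_pos: [0.5926, -0.0642, 0.0322]
tool_rot: [-0.465, 0.465, 0.535, -0.53]
contact_force: [0.1, -0.8, 0.6]
gripper_width: 0.997
```

Emit:
send_rows([
  [0, 0, 0, 0, -10, 0, 1],
  [0, 0, 0, 0, -30, 0, 1],
  [0, 0, 0, 0, -40, 0, 1],
  [0, 0, 0, 0, -40, -15, 1],
  [0, 0, 0, 0, -10, 30, 1],
  [0, 0, 0, 0, 0, 40, 1],
  [0, 0, 0, 0, 0, 40, 1],
  [0, 0, 0, 0, 0, 0, 1],
])

```text
t: 15.45
eef_pos: [0.4961, -0.0787, 0.171]
tool_rot: [-0.465, 0.466, 0.536, -0.529]
contact_force: [0.1, -0.1, -1.3]
gripper_width: 1.0
```

```bash
python3 - <<'E'
from h import *
f=np.load('fit.npz'); m=f['m']
print(pose()[1])
for n in ('wrist','side'):
  c=cam(n)
  hs=cv2.cvtColor(c['img'],cv2.COLOR_RGB2HSV); red=((hs[...,0]<5)|(hs[...,0]>174))&(hs[...,1]>150)&(hs[...,2]>60)
  k,l,s,ce=cv2.connectedComponentsWithStats(red.astype(np.uint8))
  for j in range(1,k):
    if s[j,4]>50:
      p=np.argwhere(l==j)[:,::-1]; P=np.array([ray(c,q,.055)[:2] for q in p]).astype(np.float32); r=cv2.minAreaRect(P); print(n,ce[j],s[j,4],r)
  if n=='wrist': save(c,'w3.png',s=1.3)
g=toW(m,(-.055-.12,-.045)); print(g)
E
```

```text
[ 0.49606769 -0.07870857  0.17098923]
wrist [284.3659905  200.66119983] 2317 ((0.49591517448425293, -0.07677745074033737), (0.06726494431495667, 0.020177194848656654), 7.162641525268555)
side [196.53424658 173.66438356] 146 ((0.5075485706329346, 0.4472675323486328), (0.09860862046480179, 0.05960392579436302), 54.53486251831055)
side [289.32673267 228.76237624] 101 ((0.4899565577507019, -0.08289112895727158), (0.08001548051834106, 0.02640465833246708), 10.092288970947266)
side [318.37735849 341.70754717] 106 ((0.194468155503273, -0.45756542682647705), (0.018353726714849472, 0.04548746347427368), 60.762454986572266)
[ 0.47244594 -0.07859355]
```

View pics/w3.png

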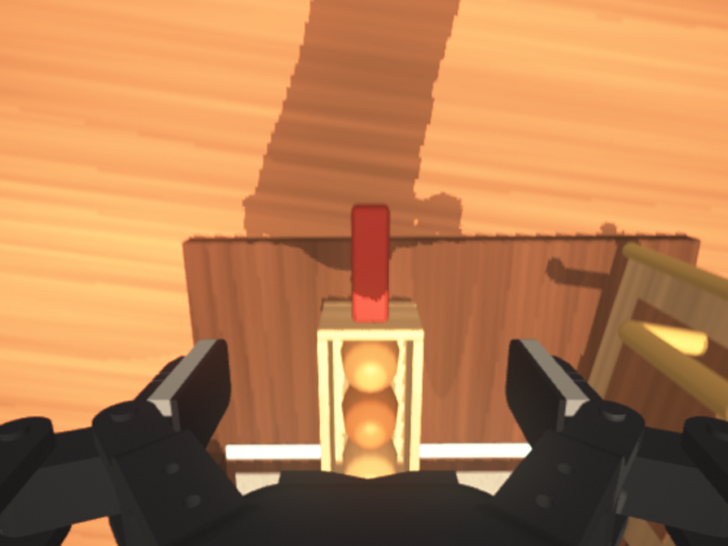

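The wrist view shows the tray straight on the board with its red handle outwards, centred at (284,201) and yaw 0.125 against 0.14. I take the handle about 52 mm from the box.

Emit:
send_rows([
  [0, 0, 0, 0, 25, 9, 1],
  [0, 0, 0, 0, 35, 8, 1],
  [0, 0, 0, 0, 35, 0, 1],
  [0, 0, 0, 0, 28, 0, 1],
  [0, 0, 0, 0, 8, 0, 1],
  [0, 0, 0, 0, 0, 0, 1],
])

```text
t: 16.15
eef_pos: [0.498, -0.0776, 0.0398]
tool_rot: [-0.458, 0.469, 0.541, -0.527]
contact_force: [0.8, -0.5, 0.3]
gripper_width: 0.999
```

```bash
python3 pl.py .479 -.079 .03 1.70 1
```

```text
t 16.15 err [-19.   -1.4  -9.8] jawnow 1.712 -> 1.7 q7 2.06 F [ 0.8 -0.5  0.3] w 0.999
[0.026, 0.012, 0.001, 1.3, 9.3, 19.3]
```

Emit:
send_rows([
  [0.013, 0.006, 0, 0, 3, 10, 1],
  [0.013, 0.006, 0, 0, 3, 10, 1],
  [0, 0, 0, 0, 2, 2, 1],
  [0, 0, 0, 0, 0, 0, 1],
])

```text
t: 16.55
eef_pos: [0.4777, -0.081, 0.034]
tool_rot: [-0.466, 0.467, 0.532, -0.53]
contact_force: [-0.4, 0.3, 0.4]
gripper_width: 0.999
```

```bash
python3 pl.py .479 -.079 .03 1.70 1
```

```text
t 16.55 err [ 1.3  2.  -4. ] jawnow 1.699 -> 1.7 q7 2.06 F [-0.4  0.3  0.4] w 0.999
[0.003, -0.001, 0.001, 1.8, 4.0, -1.5]
```

Emit:
send_rows([
  [0, 0, 0, 1.5, 4, -1, 1],
  [0, 0, 0, 0, 0, 0, 0.1],
  [0, 0, 0, 0, 0, 0, 0.1],
  [0, 0, 0, 0, 0, 0, 0.1],
  [0, 0, 0, 0, 0, 0, 0.1],
  [0, 0, 0, 0, 0, 0, 0.1],
], grip_force=40)

```text
t: 17.15
eef_pos: [0.48, -0.0789, 0.0311]
tool_rot: [-0.465, 0.468, 0.533, -0.529]
contact_force: [-0.8, -0.4, 3.0]
gripper_width: 0.245
```

```bash
python3 - <<'E'
from h import *
f=np.load('fit.npz'); m=f['m']
p=pose()[1]; print(p)
# slide by ds along mouth x
g=p[:2]+.131*np.array([np.cos(m[2]),np.sin(m[2])]); plan([g[0],g[1],p[2]],m[2]+np.pi/2,11)
E
```

```text
[ 0.47996013 -0.07893949  0.03107277]
t 17.15 err [129.7  18.4   0. ] jawnow 1.7 -> 1.711 q7 2.06 F [-0.8 -0.4  3. ] w 0.245
[0.001, -0.001, 0.0, 0.1, 0.1, -11.9]
[0.001, -0.001, 0.0, 0.1, 0.1, -11.9]
[0.001, -0.001, 0.0, 0.1, 0.1, -11.9]
[0.001, -0.001, 0.0, 0.1, 0.1, -11.9]
[0.001, -0.001, 0.0, 0.1, 0.0, -11.9]
[0.001, -0.001, 0.0, 0.1, 0.0, -11.9]
[0.001, -0.001, 0.0, 0.1, 0.0, -11.9]
[0.001, -0.001, 0.0, 0.1, 0.0, -11.9]
[0.001, -0.001, 0.0, 0.0, 0.0, -11.9]
[0.001, -0.001, 0.0, 0.0, 0.0, -11.9]
[0.001, -0.001, 0.0, 0.0, 0.0, -11.9]
```

Emit:
send_rows([
  [0, 0, 0, 0, 0, -8, 0.1],
  [0, 0, 0, 0, 0, -12, 0.1],
  [0, 0, 0, 0, 0, -12, 0.1],
  [0, 0, 0, 0, 0, -12, 0.1],
  [0, 0, 0, 0, 0, -12, 0.1],
  [0, 0, 0, 0, 0, -10, 0.1],
])

```text
t: 17.75
eef_pos: [0.5344, -0.0737, 0.0311]
tool_rot: [0.474, -0.463, -0.527, 0.532]
contact_force: [-6.7, -0.8, 9.0]
gripper_width: 0.25
```

```bash
python3 pl.py .6097 -.0605 .031 1.711 6
```

```text
t 17.75 err [75.3 13.2 -0.1] jawnow 1.693 -> 1.711 q7 2.02 F [-6.7 -0.8  9. ] w 0.25
[-0.003, -0.003, 0.001, 0.6, -0.2, -12.7]
[-0.003, -0.003, 0.001, 0.6, -0.2, -12.7]
[-0.003, -0.003, 0.001, 0.6, -0.1, -12.7]
[-0.003, -0.003, 0.001, 0.5, -0.1, -12.7]
[-0.003, -0.003, 0.001, 0.5, -0.1, -12.7]
[-0.003, -0.003, 0.001, 0.5, -0.0, -12.7]
```

Emit:
send_rows([
  [0, -0.003, 0, 0.5, 0, -12, 0.1],
  [0, -0.003, 0, 0.5, 0, -13, 0.1],
  [0, -0.003, 0, 0.5, 0, -13, 0.1],
  [0, -0.003, 0, 0.5, 0, -13, 0.1],
  [0, -0.003, 0, 0.5, 0, -10, 0.1],
  [0, 0, 0, 0, 0, 0, 0.1],
])

```text
t: 18.35
eef_pos: [0.5889, -0.0679, 0.0313]
tool_rot: [0.475, -0.457, -0.525, 0.538]
contact_force: [0.9, 0.1, 1.0]
gripper_width: 0.244
```

```bash
python3 pl.py .6097 -.0605 .031 1.711 2
```

```text
t 18.35 err [20.8  7.4 -0.3] jawnow 1.702 -> 1.711 q7 2.0 F [0.9 0.1 1. ] w 0.244
[-0.016, -0.004, 0.004, 2.3, -0.2, -10.8]
[-0.016, -0.004, 0.004, 2.2, -0.0, -10.8]
```

Emit:
send_rows([
  [-0.008, 0, 0, 1, 0, -11, 0.1],
  [-0.008, 0, 0, 1, 0, -11, 0.1],
  [-0.008, 0, 0, 0, 0, -3, 0.1],
  [0, 0, 0, 0, 0, 0, 0.1],
])

```text
t: 18.75
eef_pos: [0.6094, -0.0646, 0.031]
tool_rot: [0.473, -0.461, -0.529, 0.533]
contact_force: [-0.1, 1.2, 2.8]
gripper_width: 0.25
```

```bash
python3 - <<'E'
from h import *
f=np.load('fit.npz'); m=f['m']
plan([.6097,-.0605,.031],1.711,1)
p=pose()[1]; d=p[:2]-m[:2]; c,s=np.cos(m[2]),np.sin(m[2]); print('local grip',c*d[0]+s*d[1],-s*d[0]+c*d[1])
c=cam('side')
hs=cv2.cvtColor(c['img'],cv2.COLOR_RGB2HSV); red=((hs[...,0]<5)|(hs[...,0]>174))&(hs[...,1]>150)&(hs[...,2]>60)
k,l,s,ce=cv2.connectedComponentsWithStats(red.astype(np.uint8))
for j in range(1,k):
    if s[j,4]>30:
      q=np.argwhere(l==j)[:,::-1]; P=np.array([ray(c,v,.05)[:2] for v in q]); print(ce[j],P.min(0),P.max(0))
save(c,'s3.png',(240,120,440,270),4)
E
```

```text
t 18.75 err [0.3 4.1 0. ] jawnow 1.699 -> 1.711 q7 2.0 F [-0.1  1.2  2.8] w 0.25
[-0.016, -0.012, 0.008, 4.0, -0.0, -0.8]
local grip -0.03745734398555114 -0.05030645156474876
[196.55405405 173.59459459] [0.4730503  0.40806285] [0.55014808 0.50037352]
[307.57142857 215.02857143] [ 0.58487958 -0.0834183 ] [ 0.6294349  -0.04855853]
[318.70535714 341.625     ] [ 0.17595668 -0.4730618 ] [ 0.22253166 -0.43758054]
```

View pics/s3.png

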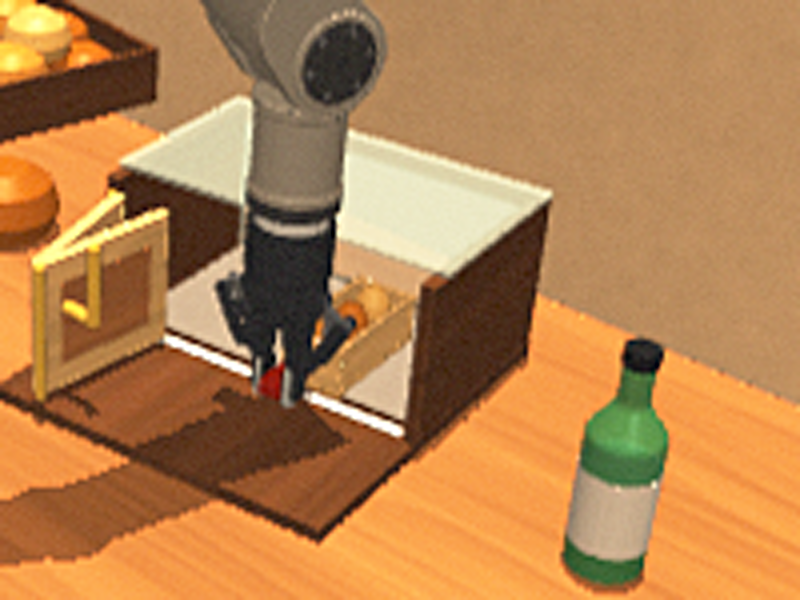

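The side view shows the box behind the mouth with the red handle outside. Release and withdraw.

Emit:
send_rows([
  [0, 0, 0, 0, 0, 0, 0.5],
  [0, 0, 0, 0, 0, 0, 0.9],
  [0, 0, 0, 0, 0, 0, 0.9],
  [0, 0, 0, 0, 0, 0, 0.9],
])

```text
t: 19.2
eef_pos: [0.6091, -0.0641, 0.0302]
tool_rot: [0.473, -0.461, -0.529, 0.534]
contact_force: [-0.6, -0.8, 1.6]
gripper_width: 0.895
```

Emit:
send_rows([
  [0, 0, 0, 0, -10, 0, 0.9],
  [0, 0, 0, 0, -25, 3, 0.9],
  [0, 0, 0, 0, -35, 5, 0.9],
  [0, 0, 0, 0, -40, 10, 0.9],
  [0, 0, 0, 0, -40, 20, 0.9],
  [0, 0, 0, 0, -10, 40, 0.9],
  [0, 0, 0, 0, 0, 40, 0.9],
  [0, 0, 0, 0, 0, 0, 0.9],
])

```text
t: 20.0
eef_pos: [0.492, -0.0812, 0.2021]
tool_rot: [0.472, -0.461, -0.529, 0.533]
contact_force: [1.0, 0.1, -0.3]
gripper_width: 0.903
```

```bash
python3 - <<'E'
from h import *
f=np.load('fit.npz'); m=f['m']
print(pose()[1],pose()[0]['contact_force'])
c=cam('wrist'); save(c,'w4.png',s=1.3)
hs=cv2.cvtColor(c['img'],cv2.COLOR_RGB2HSV); red=((hs[...,0]<5)|(hs[...,0]>174))&(hs[...,1]>150)&(hs[...,2]>60)
k,l,s,ce=cv2.connectedComponentsWithStats(red.astype(np.uint8))
for j in range(1,k):
    if s[j,4]>100:
      q=np.argwhere(l==j)[:,::-1]; P=np.array([ray(c,v,.055)[:2] for v in q]); L=(P-m[:2])@np.array([[np.cos(m[2]),-np.sin(m[2])],[np.sin(m[2]),np.cos(m[2])]])
      print('handle in mouth frame',L.min(0),L.max(0),cv2.minAreaRect(L.astype(np.float32)))
c=cam('top')
for t,z in [('jar',.1),('bottle',.1),('cob',.04)]:
  r=vision.cut_out('top',t)[0]; print(t,ray(c,r['xy'],z))
E
```

```text
[ 0.49202679 -0.08123902  0.20212998] [ 1.03003045  0.08683801 -0.27198805]
handle in mouth frame [-0.06020746 -0.06092058] [ 0.01023408 -0.04015123] ((-0.024967828765511513, -0.050583623349666595), (0.0205429345369339, 0.07040673494338989), 89.69229888916016)
jar [0.45907947 0.36613725 0.1       ]
bottle [ 0.64418801 -0.37103475  0.1       ]
cob [0.68196113 0.38631138 0.04      ]
```

View pics/w4.png

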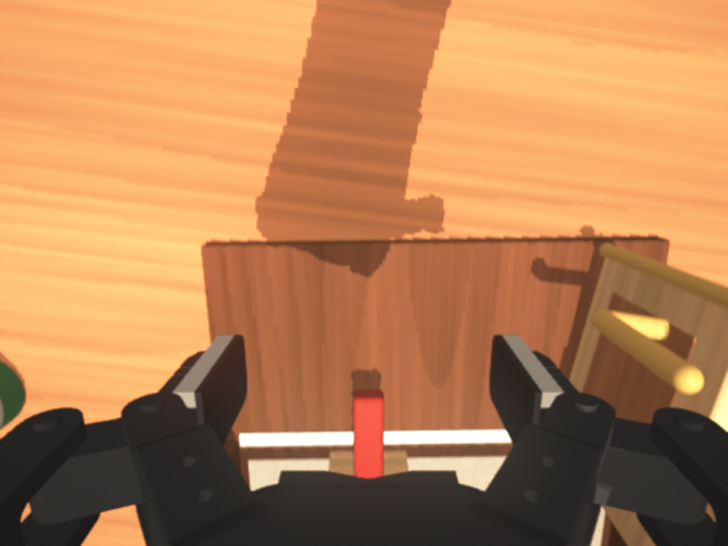

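```bash
python3 -c "
from h import *
print(order.hand_in())"
```

```text
the job is handed in; nothing more can be done
None
```

The job is done and handed in at about 20 s of the 72 s allowed. The hand-in gives no verdict, so these results rest on my own checks.

- **Door:** I folded it by the brass handle until the handle position matched about 1.41 rad, which is at the stop. It still stood open in the last picture.
- **Tray on the landing board:** I lifted the larger tray and set it down on the board with its red handle outwards, 1° off straight, then let go. When I set it down, the force reading showed no clear contact. I judged contact from the height where it stopped, 15 mm above its height on the counter, as it should be.
- **Tray inside:** I then slid it in by the handle. The last wrist picture puts the handle from 60 mm in front of the door plane to 10 mm behind it. That means the box is fully inside, its centre about 75 mm deep, straight to within about 1°, with the grip point about 40 mm outside. The tray is released, and the gripper is clear at about 0.20 m height.
- **Bystanders:** The bottle's position agrees within about 1 mm. The networks place the jar 13 mm and the loaf 9 mm from their first reading. I didn't pass near either at low height, so this is probably network scatter rather than movement, but I did not check it further.

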